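# Screw the spout head onto the dispenser until it points over the cup

## Robot

A 6-joint arm with a two-finger parallel gripper is mounted at the origin on the work surface; the furniture and walls round the work are solid. World frame = base frame: x ahead of the robot, y to its left, z up, the work surface at z = 0. Lengths are in m, angles in degrees, forces in N, time in s.
With the tool pointing down it reaches from about 0.4 to 0.825 m from the base axis. Payload 7 kg.
Tool frame: the origin (TCP) lies midway between the tips of the shut fingers; the grasp point (between the pads) lies r.grip_depth behind it (r.grip_depth is the distance from the TCP to the grasp point, in m); z points along the fingers, y is the direction in which the jaws open and shut (so a half turn about z gives the same grasp; the last joint's range is limited). The gripper opens to 88 mm and grips with 3 to 60 N. Pads are 19 mm wide; open, the fingers measure 130 mm over their backs; the gripper's body (78 mm by 193 mm) begins 47 mm behind the grasp point.
Start: joints at [84.861, 20.546, 0.682, 0, -70.136, -16.507], TCP at [0.249, 0.627, 0.227] pointing down, gripper open.
Joint ranges: [-176.03, 176.03], [-82.01, 121.73], [-58.28, 71.71], [-173.87, 95.51], [-174.79, -0.11], [-173.66, 173.66]. Speed limits (degrees/s): [136.94, 136.94, 172.46, 180, 180, 180].

## Interface

Orientations are given as [roll, pitch, yaw] about the fixed x, y, z axes, in that order (R = Rz(yaw) Ry(pitch) Rx(roll)).
In Python, from plant import r, imaging, close_job gives the robot as it stands.
- The arm moves only by the tool step_arm, never from a script. Its argument "commands" is a list of rows, each a list of 2 entries, a list of its own where there are three numbers: the shift along the tool's x, y, z in mm, then the turn about the tool's z in degrees. In form: [[[x, y, z], twist], ...]. A call has 1 to 20 rows; each row shifts and turns the commanded pose from where the row before left it, along the tool's axes as they then stand; what a row does not reach is not made up. A row lasts 1/8 s, in which the tool goes at most 62.5 mm and 10.7 degrees, less where a joint would pass 70% of its speed; a pose out of reach is approached as far as the arm can. A call with a gripper value outside its range is refused whole. "gripper" is the closure, from 0 (fully open) to 1 (shut), set as the call begins (left out, the last holds). The fingers move at their own pace and stop on an object; "grip_force" is the grip in N (left out, the last holds). Time passes only in rows, so rows that do not move let the fingers close. It gives the time, the measured TCP pose, the force and the opening at its end, in the units of the state.
- r.get_state(): the state, without advancing time (a new reading comes with each control period).
- imaging.capture(name): name is "scene" or "top" or "wrist"; returns a dict with "img" (384x512x3 uint8, red, green, blue), "z_map" (384x512 float32, m along the optical axis (not along the pixel's ray), 0 where there is no reading), "vfov" (degrees; the focal length in pixels is half the picture's height over the tangent of half this angle, whatever the lens; pixels are square), "cx", "cy" (the principal point, pixels), "extrinsics" (4x4, takes a point from camera to world coordinates); the wrist camera has in their place "T_tool_cam" (4x4, takes a point from camera to tool coordinates, whose origin is the TCP and whose axes are the flange's). Camera axes: x right, y down, z forward; pixel columns grow to the right and rows downward; lengths in m; the calibration is good to about 2 mm. A picture is of the moment at which its call begins: read the wrist's pose just before it.
- close_job(): hands the job in, once; it reports no verdict.
The state is a dict: "time_s": time; "joints": joint angles; "qd": joint speeds; "joint_torque": joint torques, N m; "tcp_pos": TCP position; "eef_rot": TCP orientation; "contact_force": force on the tool from outside, world axes, zero at the start; "moment": the same for the moment, N m; "gripper_width": finger opening in m.
Only numpy, scipy, OpenCV 4.12 (cv2) and the standard library are available. Lean on these libraries where they do the work, as an engineer would, in place of code of your own. Each camera call takes 0.05 s, during which the arm holds its last target.

## Task

Fit the loose spout head on the neck of the dispenser tank: feel gently for the start of its thread, then screw it down clockwise until it is snug on the rubber seal and the spout hangs over the middle of the metal cup. Do not force it, leave the cup and the things around where they are, and let go at the end.

Things in the scene. Friction and masses are not known exactly. Their poses are not given: they have to be found in the camera images.
- spout_head: The loose white plastic spout head, 120 g, upright on the table: a round cap (53 mm diameter, 38 mm high, open below, bore 39 mm wide and 32 mm deep) with a flat grip tab on top and a spout arm of 12 mm diameter leaving the cap along +x. Origin: centre of the cap's underside; z up along the screw axis; x towards the spout. Friction keeps it where it was screwed to when let go.
- tab (a point): Middle of the head's upright grip tab, 51.5 mm above the cap's underside on the axis; head's axes. The tab is 44 mm long along x, 14 mm thick along y, and runs from 38 to 65 mm above the underside. Best gripped across, fingers closing along y.
- lug (a point): Inner end of the lug inside the cap's bore on the spout (+x) side, hidden from above: 16 mm above the underside; a like lug sits opposite (-x). Lugs are 5 mm thick, round, and reach in to 14 mm from the axis.
- spout_tip (a point): The outlet at the end of the spout, underside: 95 mm from the head's axis along its +x, 10 mm above its underside.
- tank: The dispenser tank, fixed: a grey block 106 mm square at the foot, 76 mm high, with a white threaded neck in the middle of its top and a black rubber seal disc (56 mm wide) round the neck's foot. Origin: centre of the underside; z up. Contact forces between head and tank, jamming sideways too, must stay under 40 N. The cup stands on its -x side.
- flange_top (a point): Middle of the flat top of the neck's thread flange (36 mm across, top edge chamfered), 117 mm above the table, 25 mm above the seal; tank's axes. Two opposite gaps in the flange, 32 degrees wide, let the lugs through; a lug passes within about 6 degrees of a gap's middle. With the lugs on the flange the head's underside is about 11 mm above the seal; over the gaps it drops freely to the seal.
- start_rib (a point): Top of the small white rib on the tank, 41 mm from the neck's axis, at 260 degrees counterclockwise from the tank's +x (another is opposite). It marks only roughly where the spout points when the lugs meet the gaps: the gaps are up to 16 degrees to either side (differs each time, not measured). Start the thread with the spout towards this rib, not the other one.
- seal_top (a point): Middle of the relaxed seal's upper face, on the neck's axis, 92 mm above the table; tank's axes. Down on it, turn the head clockwise seen from above: the lugs run under the flange, take up some 40 degrees of play, then draw the head down 1.9 mm per radian and squeeze the seal. The spout is over the cup after 50 to 110 degrees; no stop there, the thread runs on to 150.
- seal (a joint): How far the rubber seal is squeezed down, in m: 0 relaxed, at most 0.006; about 3 N per mm. The head's own weight squeezes it about 0.0005.
- cup: The open metal cup, loose, 250 g, 64 mm across the rim, 65 mm high, standing on the table about 95 mm from the neck's axis, on the tank's -x side. Origin: centre of its underside.
- specimen_cup: Bystander: a closed specimen cup with a white lid, 66 mm across, 75 mm high, loose. Origin: centre of its underside.
- iodine: Bystander: a small amber bottle with a screw cap, 37 mm across, 84 mm high, loose. Origin: centre of its underside.
Mind the look-alikes: they are no part of the job. Several things have the shape of the spout_head; the one meant has the colours described above. What is shaped like the cup but red is not meant.

How it is judged (in metres and radians):
On the way:
1. the head has dropped down over the neck, lugs through the gaps, with the spout still well short of the cup (z of spout_head in the frame of seal_top below 0.002 m and horizontal distance between spout_head and seal_top below 0.004 m and horizontal distance between spout_tip and cup above 0.05 m), for 0.1 s.
At the end, for the whole second after the job is handed in: The head sits level (within 4 degrees) on the neck, screwed down so that the seal is squeezed by at least 0.7 mm, at rest and let go, with the spout's outlet within 12 mm (seen from above) of the middle of the cup; the cup stands upright within 10 mm of where it was (horizontal distance between spout_tip and cup below 0.012 m and z of spout_head in the frame of seal_top below -0.0007 m and horizontal distance between spout_head and seal_top below 0.004 m and value of joint seal above 0.0007 m and angle between spout_head's own z axis and vertical below 0.07 rad and linear speed of spout_head below 0.01 m/s and distance of cup from where it was at the start of the episode below 0.01 m and angle between cup's own z axis and vertical below 0.1 rad); the robot touches nothing.
It fails at once if the head is pressed on the tank, its neck or seal with more than 40 N (contact force between spout_head and tank above 40 N).
It fails at once if the cup is moved more than 10 mm (distance of cup from where it was at the start of the episode above 0.01 m).
It fails at once if a bystander is moved more than 20 mm (distance of any of specimen_cup, iodine from where it was at the start of the episode above 0.02 m).
It also fails if it takes over 61 s, if anything falls off the work surface, if the arm or the gripper's body presses on something with over 40 N, if the wrist force passes 120 N, or if a joint passes its speed limit or range.

## Working session

There is one attempt and no reset: what is moved stays moved. The work goes in short steps, Python scripts to look and compute and a tool call to move; the robot and the scene stay as the last step left them, time stands still between calls to the robot, and variables do not carry over. Pictures are saved under pics/ and viewed, and the job is handed in when it is done.

Besides the shell and the picture viewer there is one more tool, called after ">>>" by a JSON object that holds its "method" and its "body". step_arm: Moves the arm, as the interface text tells. Its arguments: {"type":"object","properties":{"commands":{"type":"array","items":{"type":"array"}},"gripper":{"type":"number"},"grip_force":{"type":"number"}},"required":["commands"]}

```bash
mkdir -p pics
cat > h.py <<'E'
import numpy as np, cv2
from plant import r, imaging, close_job
from scipy.spatial.transform import Rotation as R
def cap(n):
    s=r.get_state(); d=imaging.capture(n)
    if 'extrinsics' in d: T=d['extrinsics']
    else:
        W=np.eye(4); W[:3,:3]=R.from_euler('xyz',s['eef_rot'],degrees=True).as_matrix(); W[:3,3]=s['tcp_pos']; T=W@d['T_tool_cam']
    H,Wd=d['z_map'].shape; f=H/2/np.tan(np.radians(d['vfov']/2))
    v,u=np.mgrid[0:H,0:Wd]; z=d['z_map']
    P=np.stack([(u-d['cx'])/f*z,(v-d['cy'])/f*z,z],-1)@np.array(T)[:3,:3].T+np.array(T)[:3,3]
    P[z==0]=np.nan
    return d,P
def save(img,name,k=1.5):
    cv2.imwrite('pics/'+name,cv2.resize(img[:,:,::-1],None,fx=k,fy=k,interpolation=cv2.INTER_CUBIC))
E
python3 - <<'E'
from h import *
s=r.get_state(); print(s, r.grip_depth)
for n in ['scene','top','wrist']:
    d,P=cap(n); save(d['img'],n+'0.png'); np.savez(n+'0.npz',img=d['img'],P=P)
    print(n,d['vfov'],d['cx'],d['cy'])
E
```

```text
{'time_s': 0.0, 'joints': array([ 8.48607516e+01,  2.05913567e+01,  6.33481804e-01, -1.86152650e-02,
       -7.01374514e+01, -1.65066099e+01]), 'qd': array([-0.00725903, -0.06173091,  0.03461129,  0.04574874,  0.0031706 ,
        0.03925495]), 'joint_torque': array([ 3.70185335e-04, -5.82723391e+01,  2.93047625e+01,  6.99716985e+00,
        6.90389556e-03, -1.56794044e-04]), 'tcp_pos': array([0.24884223, 0.62692053, 0.22562611]), 'eef_rot': array([ 1.79903630e+02, -1.03087454e-02, -2.16521890e+01]), 'contact_force': array([-0.08053547,  0.33479435,  0.59755247]), 'moment': array([ 0.02982842, -0.01656991,  0.07727412]), 'gripper_width': 0.08764392045589345} 0.0188
scene 43.927925860313906 255.73757932159367 188.48210784285692
top 43.64656212551101 266.3070774197536 191.1526882695133
wrist 69.13129917009702 251.09394091888657 192.39619374947367
```

View pics/scene0.png

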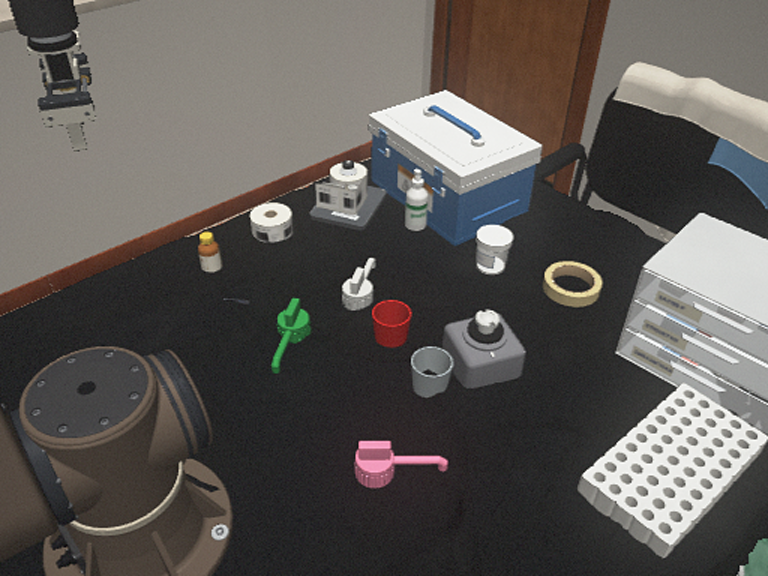

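View pics/top0.png

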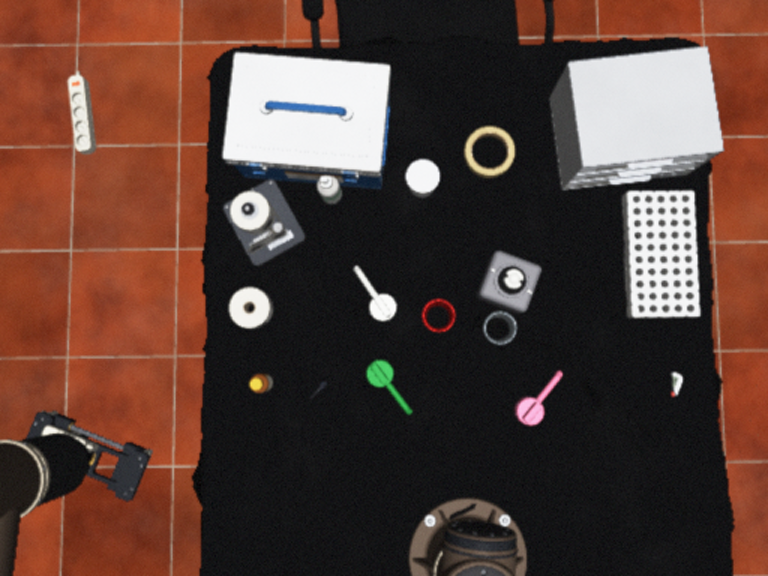

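View pics/wrist0.png

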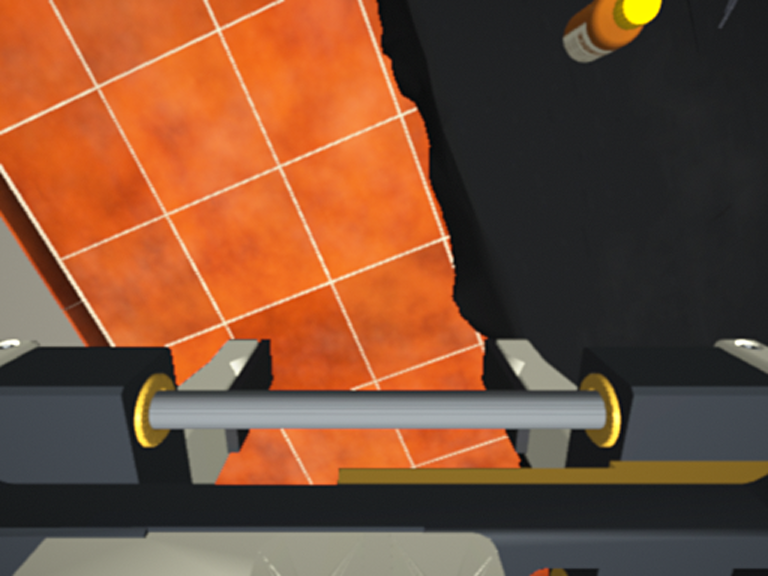

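The scene shows three head-shaped things in the top view at 1.5×: white (382,307), green (380,373) and pink (530,411). The description means the white one. There are two cups: grey metal (500,328), which is the right one, and red (438,315), which is a look-alike. The tank is at (511,281). I'll crop close and measure.

Run:
```python
from h import *
D=np.load('top0.npz'); img=D['img'];P=D['P']
S=np.load('scene0.npz')
a=cv2.resize(img[155:245,225:375],None,fx=5,fy=5,interpolation=cv2.INTER_CUBIC)
save(a,'crop0.png',1)
b=S['img'][165:270,215:360]; save(b,'crop1.png',5)
def show(n,u0,u1,v0,v1,zlo,zhi):
    q=P[v0:v1,u0:u1].reshape(-1,3); m=(q[:,2]>zlo)&(q[:,2]<zhi); q=q[m]
    if len(q)<5: print(n,len(q));return None
    (c,rad)=cv2.minEnclosingCircle(q[:,:2].astype(np.float32))
    print(n,len(q),'mean',q.mean(0).round(4),'circ',np.round(c,4),round(rad,4),'z',np.percentile(q[:,2],[5,50,95]).round(4)); return q
show('headtop',245,266,192,216,0.03,0.045)
show('tab',245,266,192,216,0.05,0.075)
show('headall',232,268,173,218,0.02,0.08)
show('spout',232,252,173,195,0.01,0.05)
show('tanktop',315,365,163,212,0.068,0.083)
show('seal',325,360,170,205,0.086,0.097)
show('flange',325,360,170,205,0.108,0.125)
show('cup',320,347,204,232,0.058,0.072)
show('red',278,306,197,225,0.055,0.075)
show('table',275,300,235,260,-0.02,0.02)
```

```text
headtop 190 mean [0.5023 0.1654 0.0377] circ [0.5076 0.1705] 0.0382 z [0.0327 0.038  0.0425]
tab 69 mean [0.4981 0.1621 0.0647] circ [0.4982 0.1635] 0.0219 z [0.0601 0.0651 0.0686]
headall 374 mean [0.5116 0.1751 0.04  ] circ [0.5247 0.1895] 0.0635 z [0.0214 0.0372 0.0663]
spout 201 mean [0.5567 0.2079 0.0209] circ [0.5666 0.2049] 0.0444 z [0.0104 0.0154 0.0369]
tanktop 747 mean [ 0.5438 -0.0882  0.0758] circ [ 0.5362 -0.0864] 0.0705 z [0.0701 0.0757 0.0817]
seal 176 mean [ 0.542  -0.0868  0.0914] circ [ 0.5446 -0.0888] 0.0332 z [0.087  0.0915 0.0958]
flange 117 mean [ 0.5449 -0.0894  0.1172] circ [ 0.5452 -0.0898] 0.0182 z [0.1116 0.1175 0.1224]
cup 100 mean [ 0.4601 -0.0736  0.0645] circ [ 0.4632 -0.0753] 0.0428 z [0.0589 0.0644 0.0708]
red 86 mean [0.4818 0.0519 0.0641] circ [0.4794 0.0515] 0.0319 z [0.0567 0.0638 0.0705]
table 617 mean [0.3703 0.0673 0.0082] circ [0.3704 0.0672] 0.0518 z [-0.0017  0.0092  0.0162]
```

View pics/crop0.png

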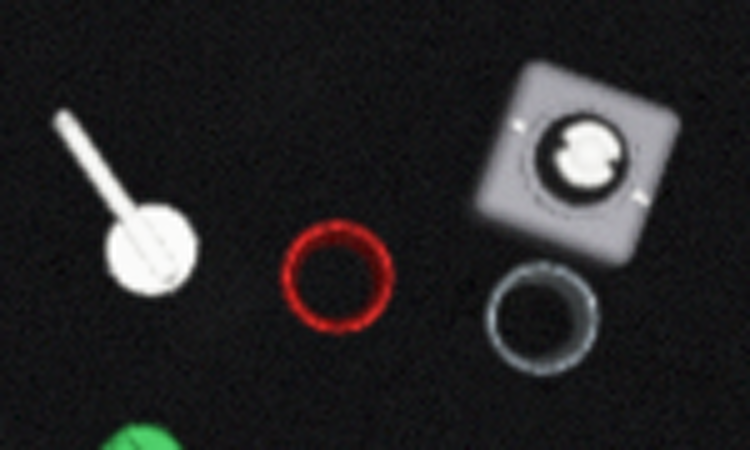

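View pics/crop1.png

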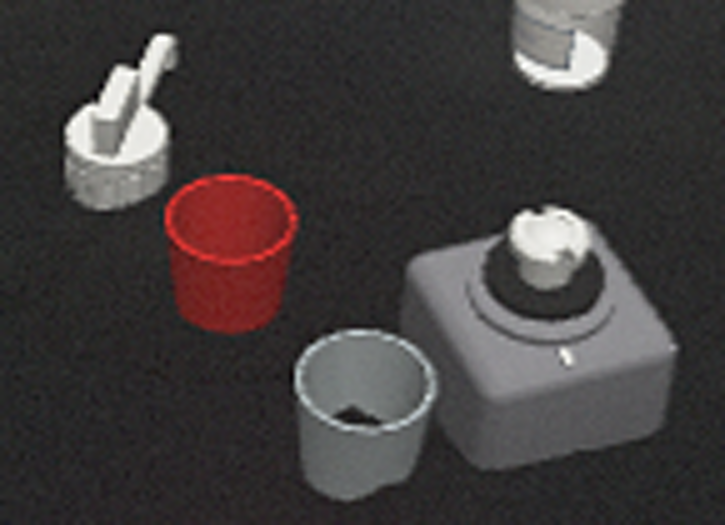

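Run:
```python
from h import *
d=imaging.capture('wrist'); print(np.round(d['T_tool_cam'],3))
D=np.load('top0.npz'); P=D['P']; img=D['img'].astype(int)
# head white pixels
sub=(slice(170,220),slice(230,270)); w=(img[sub].min(-1)>110)
q=P[sub][w]; cap=None
sp=q[(q[:,2]>0.005)&(q[:,2]<0.03)]
c,sv,vt=np.linalg.svd((q[:,:2]-q[:,:2].mean(0))); print('dir all',vt[0],np.degrees(np.arctan2(vt[0,1],vt[0,0])))
q2=q[(q[:,2]>0.03)&(q[:,2]<0.045)&(q[:,0]<0.535)]; print('cap',cv2.minEnclosingCircle(q2[:,:2].astype(np.float32)))
tip=q[np.argmax(q@np.array([np.cos(.6),np.sin(.6),0]))]; print('tip',tip)
# tank ribs: bright pixels at z 0.07-0.09
sub=(slice(160,215),slice(312,370)); w=(img[sub].min(-1)>185); q=P[sub][w]
q=q[np.isfinite(q[:,0])]
for z0,z1 in((.065,.09),(.108,.13)):
    k=q[(q[:,2]>z0)&(q[:,2]<z1)]; dd=k[:,:2]-[.545,-.0898]
    print(len(k)); 
    if z0<.1: print(np.c_[k,np.degrees(np.arctan2(dd[:,1],dd[:,0])),np.hypot(*dd.T)].round(3))
```

```text
[[ 0.001 -0.957 -0.291  0.078]
 [ 1.     0.001  0.     0.001]
 [ 0.    -0.291  0.957 -0.158]
 [ 0.     0.     0.     1.   ]]Traceback (most recent call last):
  File "<stdin>", line 8, in <module>
    u, s, vh = gufunc(a, signature=signature)
               ~~~~~~^^^^^^^^^^^^^^^^^^^^^^^^
    raise LinAlgError("SVD did not converge")
numpy.linalg.LinAlgError: SVD did not converge
```

>>> {"method": "step_arm", "body": {"commands": [[[16,15,0],0],[[32,30,0],0],[[32,30,0],0],[[32,30,0],0],[[32,30,0],-5],[[32,30,0],0],[[36,26,0],-5],[[36,26,0],0],[[36,26,0],-5],[[36,22,0],0],[[36,22,0],-5],[[36,22,0],0],[[15,22,0],-5],[[0,10,0],-8],[[0,0,0],-8],[[0,0,0],-8],[[0,0,0],-6.7],[[0,0,0],0]], "gripper": 0}}

```text
time_s: 2.45
tcp_pos: [0.5585, 0.2019, 0.2266]
eef_rot: [-180.0, 0.0, 34.0]
contact_force: [-0.3, 0.2, -0.2]
gripper_width: 0.0875
```

Run:
```python
from h import *
s=r.get_state(); print(s['time_s'],s['tcp_pos'],s['eef_rot'],s['joints'])
d,P=cap('wrist'); save(d['img'],'w1.png'); np.savez('w1.npz',img=d['img'],P=P)
```

```text
2.45 [0.55852461 0.2019087  0.22664721] [-1.79996871e+02  2.37552626e-03  3.39824618e+01] [ 3.87143115e+01  1.29698140e+01 -9.92415942e+00 -3.59812006e-03
 -6.71081359e+01  8.52695499e+01]
```

View pics/w1.png

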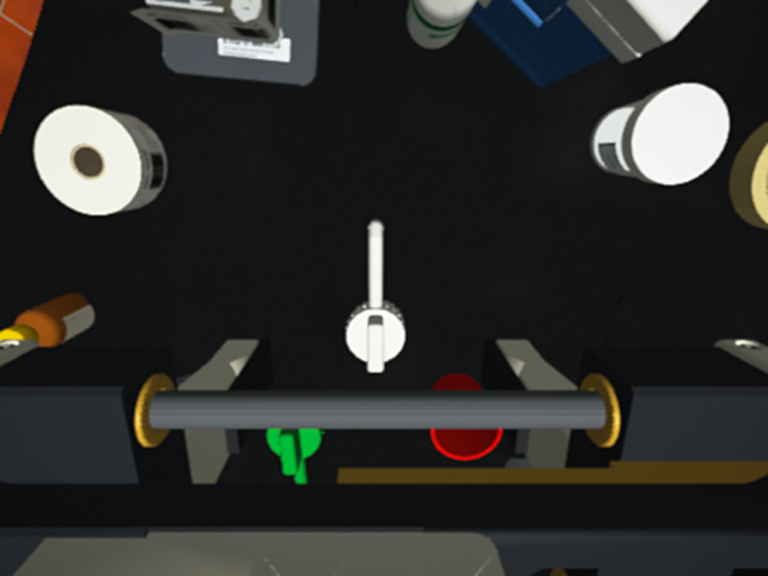

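The wrist view shows the white head at (375,335), its spout end at (375,225) and its tab nearly along the tool x axis. Next I measure it.

Run:
```python
from h import *
D=np.load('w1.npz'); P=D['P']; img=D['img'].astype(int)
sl=(slice(140,252),slice(225,278)); w=img[sl].min(-1)>90
q=P[sl][w]; q=q[np.isfinite(q).all(1)]
print(len(q), np.percentile(q[:,2],[1,20,50,80,99]))
tab=q[(q[:,2]>.058)&(q[:,2]<.072)]; capp=q[(q[:,2]>.033)&(q[:,2]<.043)]
rt=cv2.minAreaRect((tab[:,:2]*1000).astype(np.float32)); print('tab',rt,tab.mean(0),np.percentile(tab[:,2],50))
print('cap',cv2.minEnclosingCircle((capp[:,:2]*1000).astype(np.float32)),np.median(capp[:,2]))
sp=q[(np.hypot(q[:,0]-.498,q[:,1]-.163)>.04)&(q[:,2]>.008)]
v=cv2.fitLine((sp[:,:2]*1000).astype(np.float32),cv2.DIST_HUBER,0,.01,.01).ravel(); print('spout line',v,np.degrees(np.arctan2(v[1],v[0])))
d=sp[:,:2]-[.498,.163]; print(np.hypot(*d.T).max(), np.percentile(sp[:,2],[5,50,95]))
s=v[2:]; u=v[:2]; n=np.array([-u[1],u[0]]); print('offset of tab mean from line mm',(tab[:,:2].mean(0)*1000-s)@n)
```

```text
1802 [0.00192428 0.0329257  0.0372649  0.05275331 0.0655848 ]
tab ((497.91058349609375, 163.3404083251953), (43.09598922729492, 12.818114280700684), 33.85518264770508) [0.49884488 0.16396338 0.06415703] 0.06436474790021607
cap ((524.6676025390625, 181.48402404785156), 58.24996566772461) 0.037261589213235136
spout line [  0.8289977   0.5592521 556.962     203.35376  ] 34.00409
0.10052675335615321 [0.02482789 0.03325596 0.03518309]
offset of tab mean from line mm -0.15242800035023796
```

>>> {"method": "step_arm", "body": {"commands": [[[-12,15,0],0],[[-24,29,0],0],[[-28,34,0],0],[[-30,36,0],0],[[-30,36,0],0],[[-28,34,0],0],[[-24,29,0],0],[[-12,14,0],0],[[-6,7,0],0],[[0,0,0],0],[[0,0,0],0]]}}

```text
time_s: 3.88
tcp_pos: [0.5293, -0.0991, 0.2265]
eef_rot: [-180.0, -0.0, 34.1]
contact_force: [-0.2, -0.3, 0.3]
gripper_width: 0.0872
```

Run:
```python
from h import *
s=r.get_state(); print(s['time_s'],s['tcp_pos'],s['eef_rot'],s['contact_force'])
d,P=cap('wrist'); save(d['img'],'w2.png'); np.savez('w2.npz',img=d['img'],P=P)
a=d['img'][120:290,150:360]; save(a,'w2c.png',3.5)
```

```text
3.875 [ 0.52934256 -0.09907735  0.22651699] [-1.79994099e+02 -2.48703819e-03  3.40863142e+01] [-0.24545771 -0.29379246  0.27591008]
```

View pics/w2.png

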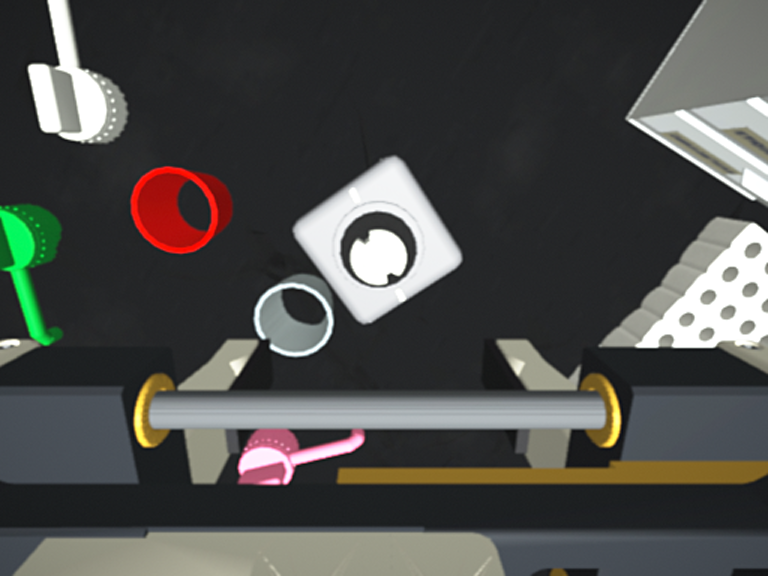

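View pics/w2c.png

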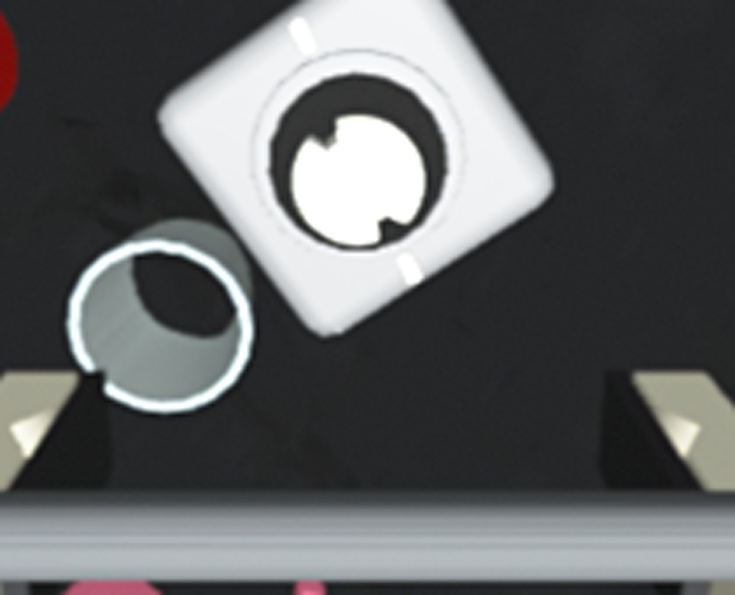

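The wrist view shows the neck at (378,255) with both flange gaps visible, around (362,240) and (393,277). The ribs are at (354,196) and (399,296), and the cup rim is at (293,316). I'll project these onto their known heights.

Run:
```python
from h import *
from scipy.optimize import least_squares
s=r.get_state(); d=imaging.capture('wrist'); img=d['img'].astype(int)
W=np.eye(4); W[:3,:3]=R.from_euler('xyz',s['eef_rot'],degrees=True).as_matrix(); W[:3,3]=s['tcp_pos']; T=W@d['T_tool_cam']
f=192/np.tan(np.radians(d['vfov']/2))
def proj(u,v,z):
    ray=np.stack([(u-d['cx'])/f,(v-d['cy'])/f,np.ones_like(u)],-1)@T[:3,:3].T
    return T[:3,3]+ray*((z-T[2,3])/ray[...,2])[...,None]
v,u=np.mgrid[0:384,0:512].astype(float)
Q=proj(u,v,0.117)[...,:2]
# flange: bright, near
D=np.load('w2.npz')['P']
m=(img.min(-1)>150)&(np.hypot(Q[...,0]-.545,Q[...,1]+.09)<.0235)
pts=Q[m]; (c,rad)=cv2.minEnclosingCircle((pts*1000).astype(np.float32)); c=np.array(c); print('circle',c,rad)
P3=D; mm=np.isfinite(P3[...,2])&(P3[...,2]>.11)&(P3[...,2]<.123)&(np.hypot(P3[...,0]-.545,P3[...,1]+.09)<.03)
print('depth flange', P3[mm].mean(0), cv2.minEnclosingCircle((P3[mm][:,:2]*1000).astype(np.float32)))
# subsample angular profile
for rr in (15,16):
    th=np.arange(0,360,2.); X=c[0]+rr*np.cos(np.radians(th)); Y=c[1]+rr*np.sin(np.radians(th))
    p=np.c_[X/1000,Y/1000,np.full(len(th),.117)]; pc=(p-T[:3,3])@T[:3,:3]
    uu=(pc[:,0]/pc[:,2]*f+d['cx']).astype(np.float32);vv=(pc[:,1]/pc[:,2]*f+d['cy']).astype(np.float32)
    g=cv2.remap(img.min(-1).astype(np.float32),uu[None],vv[None],cv2.INTER_LINEAR)[0]
    dark=g<140
    print(rr,[(int(t),int(x)) for t,x in zip(th,g) if x<170])
    for lo,hi in((0,180),(180,360)):
        k=(th>=lo)&(th<hi); w=np.clip(200-g[k],0,None); print('gap centre',(th[k]*w).sum()/w.sum())
# ribs and tank corners (pixels in 512 picture)
for n,px,z in(('rib1',(354/1.5,196/1.5),.078),('rib2',(399.5/1.5,296/1.5),.078)):
    p=proj(np.float64(px[0]),np.float64(px[1]),z); dd=p[:2]*1000-c; print(n,p,np.hypot(*dd),np.degrees(np.arctan2(dd[1],dd[0]))%360)
# cup rim by bright fit at z .065
Qc=proj(u,v,.065)[...,:2]
m=(img.min(-1)>150)&(np.hypot(Qc[...,0]-.462,Qc[...,1]+.0745)<.04)&(np.hypot(Qc[...,0]-c[0]/1000,Qc[...,1]-c[1]/1000)>.05)
k=Qc[m]*1000
fit=least_squares(lambda x:np.hypot(k[:,0]-x[0],k[:,1]-x[1])-x[2],[462,-74,31],loss='soft_l1'); print('cup',fit.x,len(k))
dd=fit.x[:2]-c; print('cup dist',np.hypot(*dd),'ang',np.degrees(np.arctan2(dd[1],dd[0])))
```

```text
circle [542.35552979 -93.33342743] 22.687747955322266
depth flange [ 0.54437923 -0.08953407  0.11696621] ((543.4462280273438, -90.05935668945312), 18.154550552368164)
15 [(208, 166), (210, 155), (212, 146), (214, 139), (216, 129), (218, 125), (220, 122), (222, 118), (224, 113), (226, 102), (228, 81), (230, 71), (232, 54), (234, 59), (236, 63), (238, 66), (240, 63), (242, 55), (244, 54), (246, 56), (248, 55), (250, 49), (252, 50), (254, 50), (256, 49), (258, 48), (260, 48), (262, 47), (264, 56), (266, 61), (268, 76), (270, 90), (272, 99), (274, 115), (276, 121), (278, 126), (280, 136), (282, 143), (284, 148), (286, 150), (288, 162)]
gap centre nan
gap centre 248.23218670946284
16 [(188, 162), (190, 148), (192, 138), (194, 128), (196, 115), (198, 109), (200, 116), (202, 120), (204, 122), (206, 123), (208, 124), (210, 124), (212, 123), (214, 122), (216, 117), (218, 117), (220, 113), (222, 114), (224, 113), (226, 118), (228, 121), (230, 126), (232, 131), (234, 136), (236, 136), (238, 133), (240, 126), (242, 119), (244, 115), (246, 105), (248, 92), (250, 95), (252, 88), (254, 80), (256, 79), (258, 84), (260, 79), (262, 82), (264, 75), (266, 67), (268, 61), (270, 50), (272, 46), (274, 44), (276, 52), (278, 48), (280, 49), (282, 53), (284, 60), (286, 59), (288, 61), (290, 63), (292, 77), (294, 89), (296, 97), (298, 102), (300, 107), (302, 123), (304, 143), (306, 160)]
gap centre nan
gap centre 253.1857482166633
rib1 [ 0.56427521 -0.05485891  0.078     ] 44.28047606081971 60.328989895774065
rib2 [ 0.52091349 -0.12522246  0.078     ] 38.42748508247578 236.08329201884743
cup [453.31667135 -68.78295778  29.97123494] 462
cup dist 92.36148478267575 ang 164.58499923798416<stdin>:26: RuntimeWarning: invalid value encountered in scalar divide
```

Run:
```python
from h import *
from scipy.optimize import least_squares
s=r.get_state(); print(s['time_s']); d,P=cap('wrist'); img=d['img'].astype(int)
W=np.eye(4); W[:3,:3]=R.from_euler('xyz',s['eef_rot'],degrees=True).as_matrix(); W[:3,3]=s['tcp_pos']; T=W@d['T_tool_cam']
f=192/np.tan(np.radians(d['vfov']/2))
def proj(u,v,z):
    ray=np.stack([(u-d['cx'])/f,(v-d['cy'])/f,np.ones_like(u)],-1)@T[:3,:3].T
    return T[:3,3]+ray*((z-T[2,3])/ray[...,2])[...,None]
v,u=np.mgrid[0:384,0:512].astype(float)
Q=proj(u,v,0.117)[...,:2]*1000
m=(P[...,2]>.109)&(P[...,2]<.125)&(img.min(-1)>150)
m&=(np.hypot(P[...,0]-.544,P[...,1]+.09)<.022)
pts=Q[m].astype(np.float32); c,rad=cv2.minEnclosingCircle(pts); c=np.array(c); print('circle',c,rad,len(pts),'hull centroid',cv2.convexHull(pts).mean(0))
# outer edge fit by angle
for it in range(3):
    dd=pts-c; a=np.degrees(np.arctan2(dd[:,1],dd[:,0]))%360; rr=np.hypot(*dd.T)
    prof=np.array([rr[(a>=t)&(a<t+8)].max() for t in range(0,360,8)])
    k=prof>prof.max()-2; t=np.radians(np.arange(0,360,8)+4)[k]; X=c[0]+prof[k]*np.cos(t);Y=c[1]+prof[k]*np.sin(t)
    x=least_squares(lambda x:np.hypot(X-x[0],Y-x[1])-x[2],[c[0],c[1],17],loss='soft_l1').x; c=x[:2]; 
print('fit',x); 
print('prof',[(t,round(p,1)) for t,p in zip(range(4,364,8),prof)])
for R0 in(13,14,15):
    th=np.arange(0,360,1.); p=np.c_[(c[0]+R0*np.cos(np.radians(th)))/1000,(c[1]+R0*np.sin(np.radians(th)))/1000,np.full(360,.117)]
    pc=(p-T[:3,3])@T[:3,:3]; uu=(pc[:,0]/pc[:,2]*f+d['cx']).astype(np.float32);vv=(pc[:,1]/pc[:,2]*f+d['cy']).astype(np.float32)
    g=cv2.remap(img.min(-1).astype(np.float32),uu[None],vv[None],cv2.INTER_LINEAR)[0]; w=np.clip(220-g,0,None)
    for cc in(58,238):
        k=abs((th-cc+180)%360-180)<32; print(R0,cc,'gap',(((th[k]-cc+180)%360-180)*w[k]).sum()/w[k].sum()+cc,(w[k]>60).sum(), th[k][w[k]>60][[0,-1]] if (w[k]>60).any() else '')
m=(P[...,2]>.058)&(P[...,2]<.072)&(img.min(-1)>110)&(np.hypot(P[...,0]-.462,P[...,1]+.0745)<.05)&(u<335/1.5)
Qc=proj(u,v,.065)[...,:2]*1000; k=Qc[m]
fit=least_squares(lambda x:np.hypot(k[:,0]-x[0],k[:,1]-x[1])-x[2],[462,-74,31],loss='soft_l1',f_scale=1); print('cup',fit.x,len(k), P[m].mean(0))
dd=fit.x[:2]-c; print('cup dist',np.hypot(*dd),'ang',np.degrees(np.arctan2(dd[1],dd[0])))
D=np.load('top0.npz');P=D['P'];im=D['img'].astype(int);k=P[204:232,320:347].reshape(-1,3);k=k[(k[:,2]>.058)&(k[:,2]<.072)&(np.hypot(k[:,0]-.462,k[:,1]+.0745)<.037)][:,:2]*1000
print('top cup',least_squares(lambda x:np.hypot(k[:,0]-x[0],k[:,1]-x[1])-x[2],[462,-74,31],loss='soft_l1',f_scale=1).x,len(k))
```

```text
3.975
circle [544.21868896 -89.65587616] 18.206640243530273 958 hull centroid [[543.9777  -89.66358]]
fit [544.20200933 -89.59405579  17.78571651]
prof [(4, np.float64(18.2)), (12, np.float64(17.8)), (20, np.float64(18.0)), (28, np.float64(18.2)), (36, np.float64(18.2)), (44, np.float64(17.7)), (52, np.float64(17.9)), (60, np.float64(12.4)), (68, np.float64(12.0)), (76, np.float64(13.0)), (84, np.float64(17.9)), (92, np.float64(17.6)), (100, np.float64(17.9)), (108, np.float64(17.7)), (116, np.float64(17.3)), (124, np.float64(17.0)), (132, np.float64(17.2)), (140, np.float64(18.0)), (148, np.float64(17.8)), (156, np.float64(18.0)), (164, np.float64(17.8)), (172, np.float64(17.8)), (180, np.float64(18.0)), (188, np.float64(17.9)), (196, np.float64(18.0)), (204, np.float64(18.2)), (212, np.float64(18.0)), (220, np.float64(18.1)), (228, np.float64(17.5)), (236, np.float64(14.5)), (244, np.float64(12.1)), (252, np.float64(12.3)), (260, np.float64(17.9)), (268, np.float64(17.5)), (276, np.float64(17.8)), (284, np.float64(17.8)), (292, np.float64(17.8)), (300, np.float64(17.4)), (308, np.float64(17.4)), (316, np.float64(17.8)), (324, np.float64(17.5)), (332, np.float64(17.9)), (340, np.float64(17.6)), (348, np.float64(18.1)), (356, np.float64(17.6))]
13 58 gap 71.37363457831985 3 [70. 72.]
13 238 gap 246.18409691375828 4 [248. 251.]
14 58 gap 70.97007053399959 16 [63. 78.]
14 238 gap 245.38813411815494 18 [237. 254.]
15 58 gap 70.178181329205 20 [61. 80.]
15 238 gap 245.69826423583243 20 [236. 255.]
cup [453.86669392 -68.48887275  29.64822342] 532 [ 0.45248005 -0.06825917  0.06351283]
cup dist 92.76797918435169 ang 166.849772472284
top cup [454.46332736 -68.27954032  29.70147484] 73
```

>>> {"method": "step_arm", "body": {"commands": [[[8,-15,0],0],[[16,-31,10],0],[[18,-36,10],0],[[18,-36,10],0],[[18,-36,10],0],[[18,-36,10],0],[[14,-25,10],0],[[7,-12,10],0],[[4,-8,10],0],[[0,0,0],0],[[0,0,0],0]]}}

```text
time_s: 5.4
tcp_pos: [0.498, 0.1621, 0.1467]
eef_rot: [180.0, -0.0, 34.0]
contact_force: [-0.3, 0.1, -0.2]
gripper_width: 0.0877
```

Run:
```python
from h import *
s=r.get_state(); print(s['time_s'],s['tcp_pos'],s['eef_rot'])
W=R.from_euler('xyz',s['eef_rot'],degrees=True).as_matrix()
print(W.T@(np.array([.498,.1634,.041])-s['tcp_pos'])*1000)
d,P=cap('wrist'); save(d['img'],'w3.png')
```

```text
5.4 [0.49800999 0.16211965 0.14674134] [ 1.79992275e+02 -1.13978061e-03  3.40237730e+01]
[  0.70601989  -1.08100335 105.74121249]
```

View pics/w3.png

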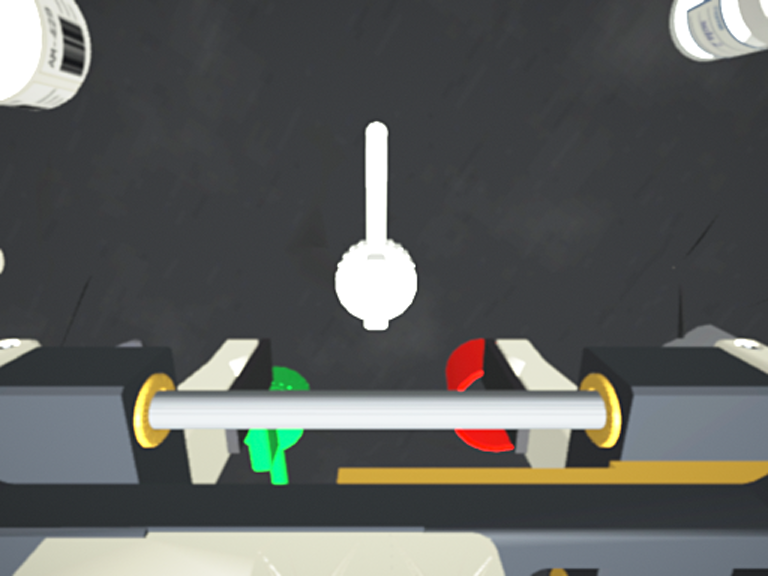

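The picture shows the white head midway between the fingers, with its spout straight up the image from (375,280) to (375,125). I'll go down and grip.

>>> {"method": "step_arm", "body": {"commands": [[[0.7,-1,8],0],[[0,0,18],0],[[0,0,20],0],[[0,0,20],0],[[0,0,18],0],[[0,0,12],0],[[0,0,7],0],[[0,0,2],0],[[0,0,0],0]]}}

```text
time_s: 6.58
tcp_pos: [0.4981, 0.164, 0.0419]
eef_rot: [180.0, -0.0, 34.1]
contact_force: [-0.4, -0.8, -0.3]
gripper_width: 0.0877
```

>>> {"method": "step_arm", "body": {"commands": [[[0,0,0],0],[[0,0,0],0],[[0,0,0],0],[[0,0,0],0],[[0,0,0],0],[[0,0,0],0],[[0,0,0],0],[[0,0,0],0]], "gripper": 1, "grip_force": 20}}

```text
time_s: 7.58
tcp_pos: [0.4979, 0.1638, 0.0416]
eef_rot: [180.0, 0.0, 34.1]
contact_force: [-0.8, 0.8, -2.4]
gripper_width: 0.0141
```

>>> {"method": "step_arm", "body": {"commands": [[[0,0,-5],0],[[0,0,-15],0],[[0,0,-25],0],[[0,0,-30],0],[[0,0,-30],0],[[0,0,-25],0],[[-6,13,-13],0],[[-11,25,0],0],[[-14,32,0],0],[[-16,36,0],0],[[-16,36,0],0],[[-14,32,0],0],[[-12,28,0],0],[[-9,20,0],0],[[-4,10,0],0],[[-2,4,0],0],[[0,0,0],0]]}}

```text
time_s: 9.7
tcp_pos: [0.5437, -0.0897, 0.1845]
eef_rot: [-180.0, 0.0, 34.1]
contact_force: [-0.0, -0.2, -1.0]
gripper_width: 0.0141
```

>>> {"method": "step_arm", "body": {"commands": [[[0,0,0],4],[[0,0,0],8],[[0,0,0],10],[[0,0,0],10],[[0,0,0],10],[[0,0,0],10],[[0,0,0],10],[[0,0,0],10],[[0,0,0],10],[[0,0,0],10],[[0,0,0],10],[[0,0,0],10],[[0,0,0],10],[[0,0,0],10],[[0,0,0],8],[[0,0,0],5],[[0,0,0],1.5],[[0,0,0],0],[[0,0,0],0]]}}

```text
time_s: 12.08
tcp_pos: [0.5438, -0.0897, 0.1846]
eef_rot: [180.0, 0.0, -112.4]
contact_force: [-0.4, -0.3, -0.3]
gripper_width: 0.014
```

Run:
```python
from h import *
s=r.get_state(); print(s['time_s'],s['tcp_pos'],s['eef_rot'],s['contact_force'],s['moment'],s['joints'],s['gripper_width'])
d,P=cap('scene'); save(d['img'][165:275,235:385],'s4.png',5)
d,P=cap('wrist'); save(d['img'],'w4.png'); np.savez('w4.npz',img=d['img'],P=P)
d,P=cap('top'); save(d['img'][140:250,270:400],'t4.png',6); np.savez('t4.npz',img=d['img'],P=P)
```

```text
12.075 [ 0.54384323 -0.08969292  0.18457876] [ 1.79999728e+02  9.05914593e-04 -1.12360360e+02] [-0.37546563 -0.31887492 -0.31589224] [ 0.04658132 -0.03408515  0.03499901] [ 1.09976526e+01  1.07878881e+01 -1.85500049e+01 -1.03950212e-03
 -6.06618360e+01 -3.33575028e+01] 0.014037985963551963
```

View pics/s4.png

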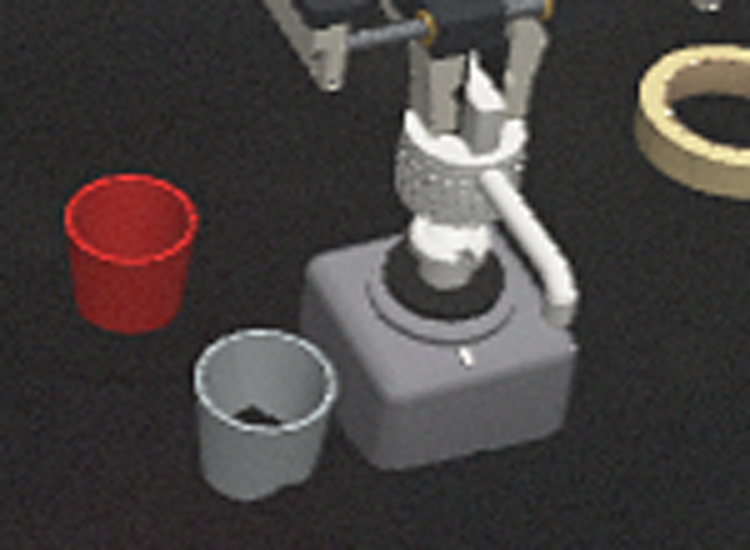

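View pics/w4.png

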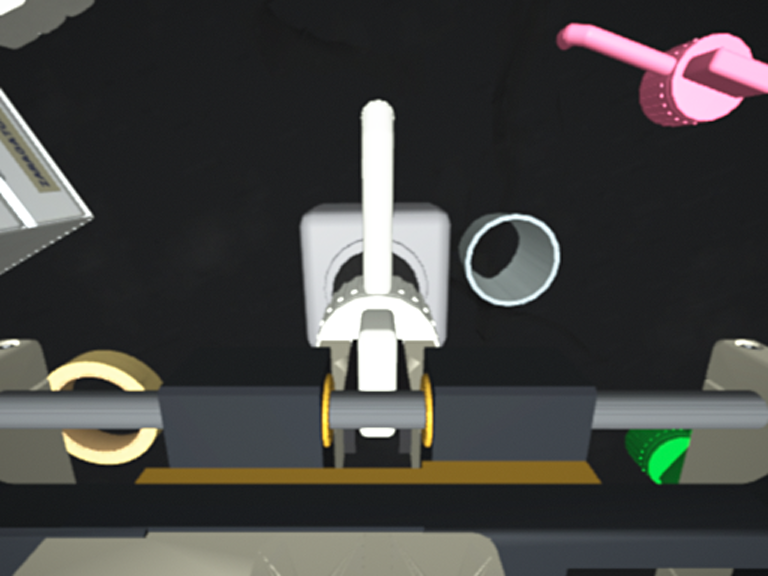

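View pics/t4.png

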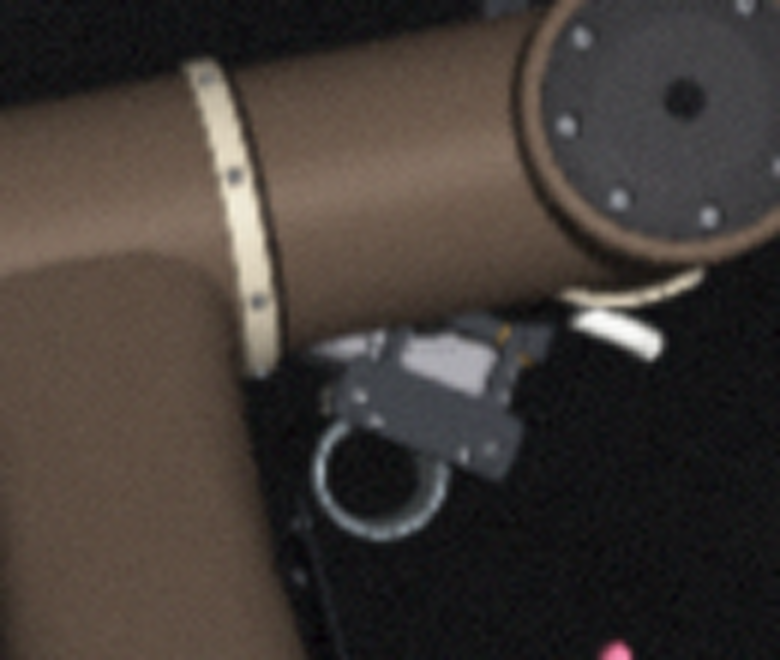

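The head is held straight, with its spout along the tool x axis at column 376, and sits above the neck. Since the cup is visible at this new yaw, I can use it to check the camera calibration.

Run:
```python
from h import *
from scipy.optimize import least_squares
D=np.load('w4.npz');P=D['P'];img=D['img'].astype(int)
tcp=np.array([0.54384323,-0.08969292,0.18457876]); M=R.from_euler('xyz',[180,0,-112.36],degrees=True).as_matrix()
d=imaging.capture('wrist'); W=np.eye(4);W[:3,:3]=M;W[:3,3]=tcp;T=W@d['T_tool_cam'];f=192/np.tan(np.radians(d['vfov']/2))
v,u=np.mgrid[0:384,0:512].astype(float)
ray=np.stack([(u-d['cx'])/f,(v-d['cy'])/f,np.ones_like(u)],-1)@T[:3,:3].T
Q=(T[:3,3]+ray*((.065-T[2,3])/ray[...,2])[...,None])[...,:2]*1000
m=(P[...,2]>.058)&(P[...,2]<.072)&(img.min(-1)>110)&(u>300)&(u<380)&(v>130)&(v<210)
k=Q[m]; print('cup',least_squares(lambda x:np.hypot(k[:,0]-x[0],k[:,1]-x[1])-x[2],[454,-68,31],loss='soft_l1').x,len(k))
t=(P-tcp)@M*1000
m=(img.min(-1)>100)&(v>60)&(v<245)&(u>210)&(u<292)&(P[...,2]>.13)
q=t[m]; print('spout tip x',np.percentile(q[:,0],[99,100]),'z',np.percentile(q[:,2],[1,50,99]))
tabm=(q[:,2]<-15)&(abs(q[:,1])<10); print('tab front x',np.percentile(q[tabm][:,0],[50,95,100]), q[tabm][:,1].min(),q[tabm][:,1].max(),np.percentile(q[tabm][:,2],[5,50]))
cm=(abs(q[:,2]-3)<3); print('cap top x max', q[cm][:,0].max(), np.abs(q[cm][:,1]).max())
print('seal',[ (t[(P[...,2]>.086)&(P[...,2]<.096)&(u>210)&(u<292)&(v>160)&(v<200)]).max(0)])
```

```text
cup [451.83537311 -69.06307988  29.65295824] 755
spout tip x [ 99.6510978  102.46046689] z [-24.12728009   6.35746205  34.45787861]
tab front x [17.79025848 23.33517815 39.32907444] -9.823985475145204 8.516842713608147 [-24.09360268 -22.76107058]
cap top x max 88.54395064354304 26.70681476627933
seal [array([26.3845291 , 27.80709192, 98.04357573])]
```

Run:
```python
from h import *
D=np.load('w4.npz');P=D['P'];img=D['img'].astype(int).min(-1)
tcp=np.array([0.54384323,-0.08969292,0.18457876]); M=R.from_euler('xyz',[180,0,-112.36],degrees=True).as_matrix()
t=(P-tcp)@M*1000
for v in (150,160,170,180,190,200): 
    ok=np.where((P[v,:,2]>.070)&(P[v,:,2]<.082))[0]; ok=ok[(ok>190)&(ok<310)]
    sp=np.where(t[v,:,2]<40)[0]; sp=sp[(sp>225)&(sp<275)]
    print(v,'tank y',t[v,ok,1].min().round(2),t[v,ok,1].max().round(2),'mid',((t[v,ok,1].min()+t[v,ok,1].max())/2).round(2),'spout/cap',(t[v,sp,1].min().round(2),t[v,sp,1].max().round(2)) if len(sp) else '')
for u in range(208,232,6):
    ok=np.where((P[:,u,2]>.070)&(P[:,u,2]<.082))[0]; print(u,'tank front x',t[ok,u,0].max())
for u in range(268,296,6):
    ok=np.where((P[:,u,2]>.070)&(P[:,u,2]<.082))[0]; print(u,'tank front x',t[ok,u,0].max())
# seal: dark, z~.092
m=(P[...,2]>.087)&(P[...,2]<.097)&(abs(t[...,0])<40)&(abs(t[...,1])<40)
q=t[m]; print('seal',len(q),q[:,:2].min(0),q[:,:2].max(0))
for n,f in(('w2','w2.npz'),):
    D=np.load(f);P=D['P']; tc=np.array([0.52934256,-0.09907735,0.22651699]);M2=R.from_euler('xyz',[180,0,34.086],degrees=True).as_matrix()
    m=(P[...,2]>.087)&(P[...,2]<.097)&(np.hypot(P[...,0]-.544,P[...,1]+.09)<.032); q=P[m][:,:2]*1000; print('w2 seal',cv2.minEnclosingCircle(q.astype(np.float32)))
    m=(P[...,2]>.07)&(P[...,2]<.082)&(np.hypot(P[...,0]-.544,P[...,1]+.09)<.08); q=P[m][:,:2]*1000; print('w2 tank',cv2.minAreaRect(q.astype(np.float32)))
```

```text
150 tank y -45.76 48.12 mid 1.18 spout/cap (np.float64(-4.14), np.float64(7.38))
160 tank y -46.29 48.63 mid 1.17 spout/cap (np.float64(-3.52), np.float64(7.42))
170 tank y -47.2 47.78 mid 0.29 spout/cap (np.float64(-3.58), np.float64(7.57))
180 tank y -46.85 48.47 mid 0.81 spout/cap (np.float64(-3.65), np.float64(7.58))
190 tank y -45.88 47.86 mid 0.99 spout/cap (np.float64(-14.52), np.float64(17.75))
200 tank y -46.9 48.38 mid 0.74 spout/cap (np.float64(-14.88), np.float64(16.13))
208 tank front x 47.07969946968207
214 tank front x 47.93646304322159
220 tank front x 47.91579297411316
226 tank front x 47.21273961543352
268 tank front x 48.19271392162845
274 tank front x 48.15451140826898
280 tank front x 48.07874611287183
286 tank front x 48.086551753956435
292 tank front x 48.2748924694646
seal 519 [  0.0338036  -25.94759535] [26.3845291  27.80709192]
w2 seal ((543.5927734375, -90.05140686035156), 27.8322811126709)
w2 tank ((543.5911254882812, -89.95808410644531), (97.02733612060547, 96.5879898071289), 68.76776885986328)
```

Every estimate puts the held head within about 0.5 mm of the neck axis. I'll lower it gently and watch the force.

>>> {"method": "step_arm", "body": {"commands": [[[0,0,4],0],[[0,0,7],0],[[0,0,7],0],[[0,0,4],0],[[0,0,2],0],[[0,0,1],0],[[0,0,1],0],[[0,0,1],0]]}}

```text
time_s: 13.28
tcp_pos: [0.544, -0.0899, 0.1577]
eef_rot: [-180.0, 0.0, -112.4]
contact_force: [0.2, 0.3, -0.6]
gripper_width: 0.0135
```

>>> {"method": "step_arm", "body": {"commands": [[[0,0,1],0],[[0,0,1],0],[[0,0,1],0],[[0,0,1],0],[[0,0,0],0]]}}

```text
time_s: 13.9
tcp_pos: [0.5439, -0.0899, 0.1535]
eef_rot: [180.0, 0.0, -112.4]
contact_force: [0.1, -0.5, -1.0]
gripper_width: 0.0139
```

The cap is over the flange with no side force. I go on down towards the lug height (TCP about 0.1446).

>>> {"method": "step_arm", "body": {"commands": [[[0,0,1.5],0],[[0,0,1.5],0],[[0,0,1.5],0],[[0,0,1.5],0],[[0,0,1],0],[[0,0,0],0]]}}

```text
time_s: 14.65
tcp_pos: [0.5439, -0.0899, 0.1465]
eef_rot: [180.0, -0.0, -112.4]
contact_force: [0.6, 0.9, -1.5]
gripper_width: 0.0141
```

>>> {"method": "step_arm", "body": {"commands": [[[0,0,1],0],[[0,0,1],0],[[0,0,0.5],0],[[0,0,0],0]]}}

```text
time_s: 15.15
tcp_pos: [0.5439, -0.0899, 0.144]
eef_rot: [-180.0, -0.0, -112.4]
contact_force: [0.5, 0.3, -1.9]
gripper_width: 0.0137
```

>>> {"method": "step_arm", "body": {"commands": [[[0,0,0.5],0],[[0,0,0.5],0],[[0,0,0.5],0],[[0,0,0],0]]}}

```text
time_s: 15.65
tcp_pos: [0.5439, -0.0899, 0.1425]
eef_rot: [-180.0, 0.0, -112.4]
contact_force: [1.1, 0.8, -0.9]
gripper_width: 0.0138
```

>>> {"method": "step_arm", "body": {"commands": [[[0,0,0.5],0],[[0,0,0.5],0],[[0,0,0.5],0],[[0,0,0],0]]}}

```text
time_s: 16.15
tcp_pos: [0.5439, -0.0899, 0.141]
eef_rot: [180.0, -0.0, -112.4]
contact_force: [0.4, 0.7, -1.1]
gripper_width: 0.0138
```

There's no resistance 3.5 mm past the flange, so the lugs are in the gaps. I continue down to the seal.

>>> {"method": "step_arm", "body": {"commands": [[[0,0,1],0],[[0,0,1],0],[[0,0,1],0],[[0,0,1],0],[[0,0,1],0],[[0,0,0],0]]}}

```text
time_s: 16.9
tcp_pos: [0.5438, -0.0899, 0.1359]
eef_rot: [180.0, -0.0, -112.4]
contact_force: [1.3, -0.4, -1.4]
gripper_width: 0.014
```

>>> {"method": "step_arm", "body": {"commands": [[[0,0,0.5],0],[[0,0,0.5],0],[[0,0,0.5],0],[[0,0,0.5],0],[[0,0,0.5],0],[[0,0,0],0]]}}

```text
time_s: 17.65
tcp_pos: [0.5439, -0.0899, 0.1335]
eef_rot: [-180.0, -0.0, -112.4]
contact_force: [1.5, 0.5, -2.3]
gripper_width: 0.0137
```

>>> {"method": "step_arm", "body": {"commands": [[[0,0,0.5],0],[[0,0,0.4],0],[[0,0,0],0],[[0,0,0],0]]}}

```text
time_s: 18.15
tcp_pos: [0.5439, -0.0899, 0.1327]
eef_rot: [-180.0, 0.0, -112.4]
contact_force: [-0.6, 0.4, -0.3]
gripper_width: 0.0139
```

Run:
```python
from h import *
s=r.get_state(); print(s['time_s'],s['tcp_pos'],s['contact_force'],s['moment'],s['gripper_width'])
d,P=cap('scene'); save(d['img'][165:275,235:385],'s5.png',5)
```

```text
18.15 [ 0.54389688 -0.08985533  0.13273328] [-0.64827897  0.35729962 -0.26965806] [ 3.11015202e-01 -8.27639118e-02  1.18043835e-04] 0.013896414413027771
```

View pics/s5.png

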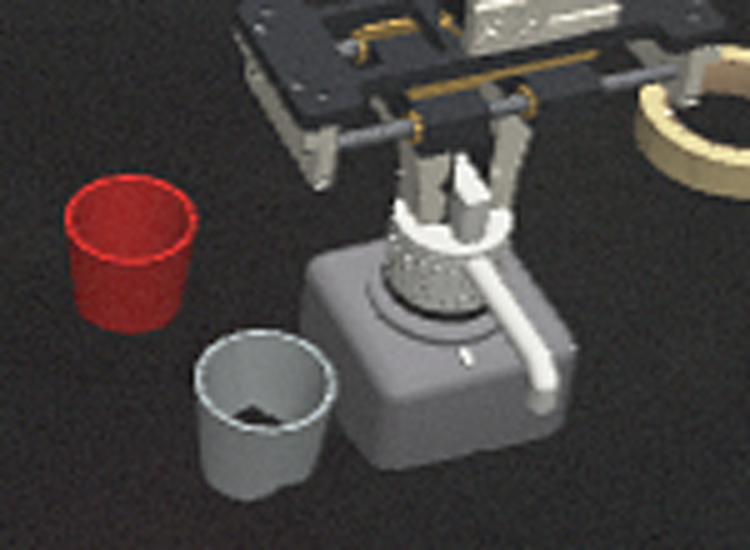

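The head is down on the seal with its lugs through the gaps, and the spout still points towards the near rib, well away from the cup. I screw clockwise in stages.

>>> {"method": "step_arm", "body": {"commands": [[[0,0,0],3],[[0,0,0],5],[[0,0,0],5],[[0,0,0],5],[[0,0,0],2],[[0,0,0],0]]}}

```text
time_s: 18.95
tcp_pos: [0.544, -0.0899, 0.1327]
eef_rot: [-180.0, 0.0, -132.4]
contact_force: [1.3, 1.0, 0.6]
gripper_width: 0.0138
```

>>> {"method": "step_arm", "body": {"commands": [[[0,0,0],3],[[0,0,0],5],[[0,0,0],5],[[0,0,0],5],[[0,0,0],2],[[0,0,0],0]]}}

```text
time_s: 19.7
tcp_pos: [0.544, -0.0899, 0.1327]
eef_rot: [-180.0, 0.0, -152.4]
contact_force: [1.2, -0.1, -0.0]
gripper_width: 0.0142
```

>>> {"method": "step_arm", "body": {"commands": [[[0,0,0.1],3],[[0,0,0.1],5],[[0,0,0.1],5],[[0,0,0.1],5],[[0,0,0.1],2],[[0,0,0],0]]}}

```text
time_s: 20.45
tcp_pos: [0.544, -0.0898, 0.1322]
eef_rot: [180.0, 0.0, -172.3]
contact_force: [1.0, 0.8, 1.7]
gripper_width: 0.014
```

Run:
```python
from h import *
s=r.get_state(); print(s['time_s'],s['tcp_pos'],s['eef_rot'],s['contact_force'],s['moment'],s['gripper_width'])
d,P=cap('scene'); save(d['img'][165:275,235:385],'s6.png',5)
d,P=cap('wrist'); save(d['img'],'w6.png')
```

```text
20.45 [ 0.54396364 -0.08983097  0.13221516] [ 1.79998819e+02  1.11347809e-02 -1.72348812e+02] [0.99281997 0.78109174 1.73095067] [ 0.31240165 -0.47403229 -0.02522889] 0.013971747855371305
```

View pics/s6.png

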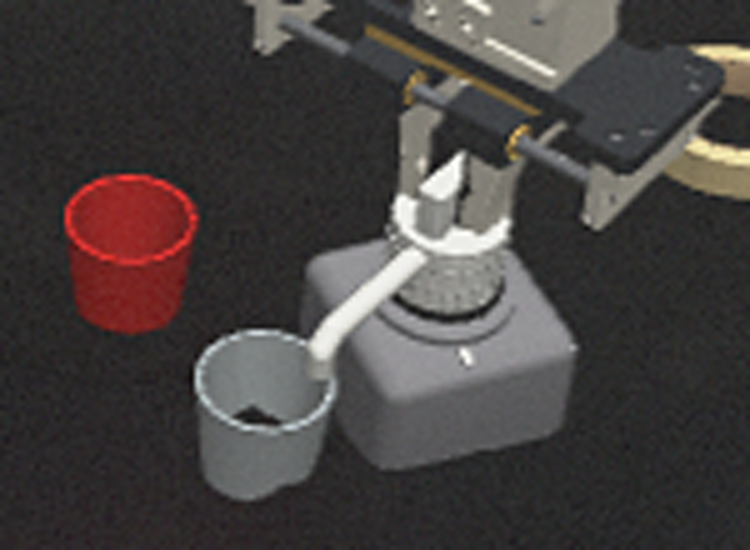

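View pics/w6.png

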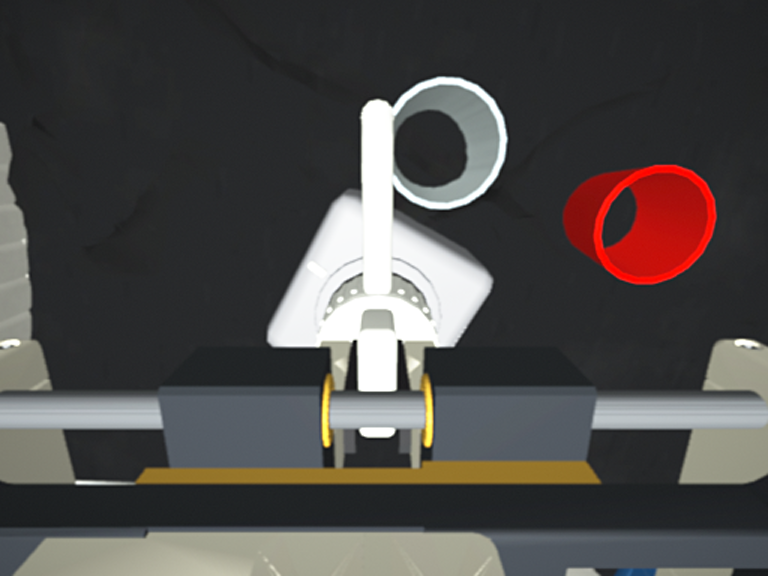

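The spout points at the cup's near edge (377,105), and the cup centre is about 20° further on at (447,143). I continue.

>>> {"method": "step_arm", "body": {"commands": [[[0,0,0.1],3],[[0,0,0.1],4],[[0,0,0.2],4],[[0,0,0.1],4],[[0,0,0.1],3.5],[[0,0,0.1],2],[[0,0,0],0]]}}

```text
time_s: 21.42
tcp_pos: [0.544, -0.0899, 0.1316]
eef_rot: [180.0, 0.0, 167.1]
contact_force: [0.7, 0.3, 1.7]
gripper_width: 0.0137
```

Run:
```python
from h import *
s=r.get_state(); print(s['time_s'],s['tcp_pos'],s['eef_rot'],s['contact_force'],s['moment'],s['gripper_width'])
d,P=cap('wrist'); save(d['img'],'w7.png')
d,P=cap('scene'); save(d['img'][165:275,235:385],'s7.png',5)
```

```text
21.425 [ 0.5439586  -0.08987103  0.13159491] [1.79996336e+02 1.26760989e-02 1.67106119e+02] [0.74614611 0.29323281 1.69989705] [ 0.41854971 -0.39096277 -0.01519419] 0.01366238870470609
```

View pics/w7.png

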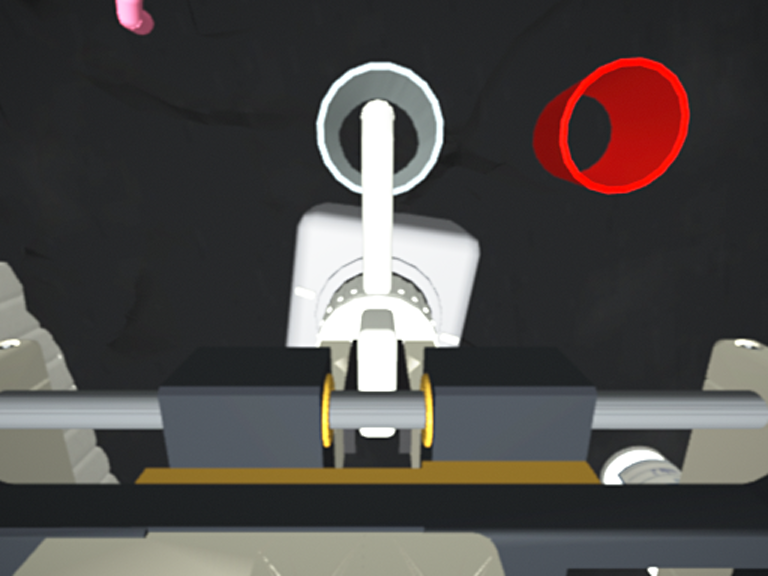

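View pics/s7.png

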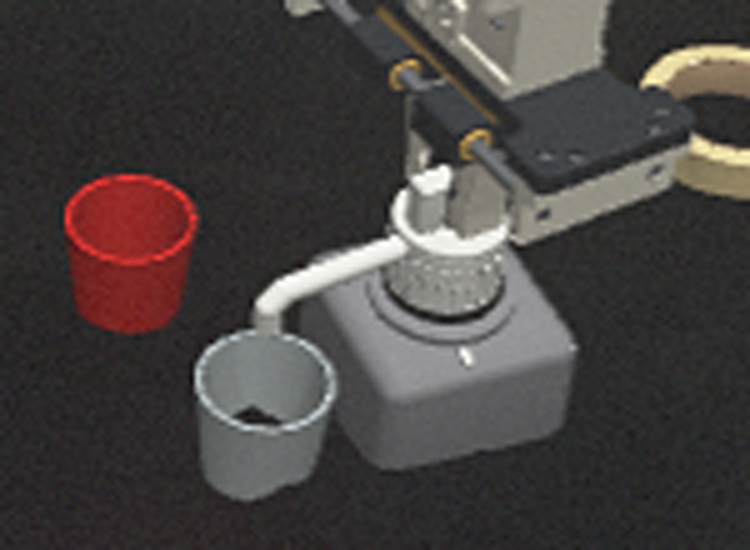

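The spout (column 377) lies over the cup middle (column 380). I'll add 1°, then let go gently and back off upward.

>>> {"method": "step_arm", "body": {"commands": [[[0,0,0],1],[[0,0,0],0],[[0,0,0],0]]}}

```text
time_s: 21.9
tcp_pos: [0.5439, -0.0899, 0.1315]
eef_rot: [180.0, 0.0, 166.1]
contact_force: [1.7, 0.9, 3.7]
gripper_width: 0.0138
```

>>> {"method": "step_arm", "body": {"commands": [[[0,0,0],0],[[0,0,0],0],[[0,0,0],0],[[0,0,0],0],[[0,0,0],0],[[0,0,0],0],[[0,0,0],0],[[0,0,0],0]], "gripper": 0.2}}

```text
time_s: 22.9
tcp_pos: [0.5439, -0.0899, 0.1315]
eef_rot: [-180.0, -0.0, 166.1]
contact_force: [-0.5, 0.6, -0.7]
gripper_width: 0.0699
```

>>> {"method": "step_arm", "body": {"commands": [[[0,0,-4],0],[[0,0,-10],0],[[0,0,-18],0],[[0,0,-20],0],[[0,0,-20],0],[[0,0,-14],0],[[0,0,-6],0],[[0,0,0],0]]}}

```text
time_s: 23.9
tcp_pos: [0.5439, -0.0898, 0.2236]
eef_rot: [180.0, 0.0, 166.1]
contact_force: [0.2, 0.3, -0.2]
gripper_width: 0.0703
```

>>> {"method": "step_arm", "body": {"commands": [[[-10,0,0],0],[[-25,0,0],0],[[-30,0,0],0],[[-25,0,0],0],[[-10,0,0],0],[[0,0,0],0],[[0,0,0],0]]}}

```text
time_s: 24.78
tcp_pos: [0.6403, -0.1139, 0.2233]
eef_rot: [-180.0, -0.0, 166.1]
contact_force: [0.9, 0.5, -0.1]
gripper_width: 0.0697
```

Run:
```python
from h import *
s=r.get_state(); print(s['time_s'],s['tcp_pos'],s['eef_rot'],s['contact_force'],s['gripper_width'])
for n in('wrist','scene','top'):
    d,P=cap(n); np.savez('f_'+n,img=d['img'],P=P)
    save(d['img'][165:275,235:385] if n=='scene' else d['img'],'f_'+n+'.png',5 if n=='scene' else 1.5)
```

```text
24.775 [ 0.64030006 -0.11388084  0.22329216] [-1.79998674e+02 -3.16674477e-02  1.66051722e+02] [ 0.93510305  0.45199811 -0.13474096] 0.06973563036335095
```

View pics/f_wrist.png

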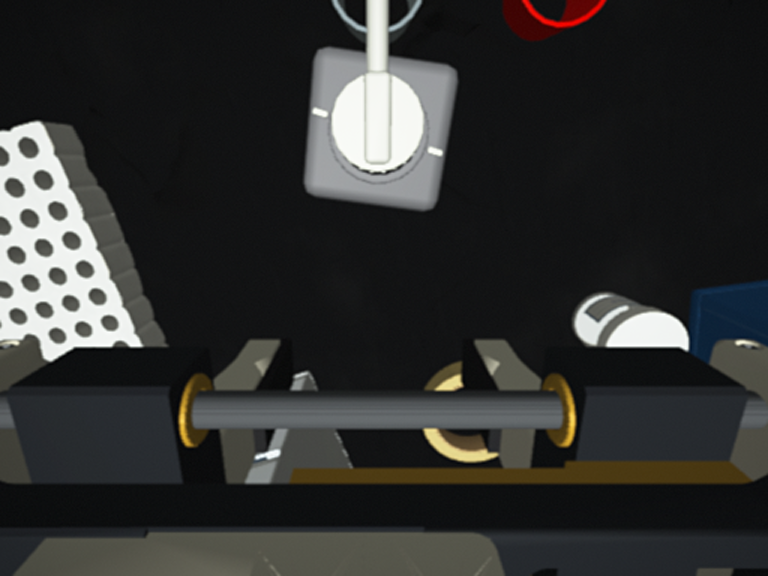

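View pics/f_scene.png

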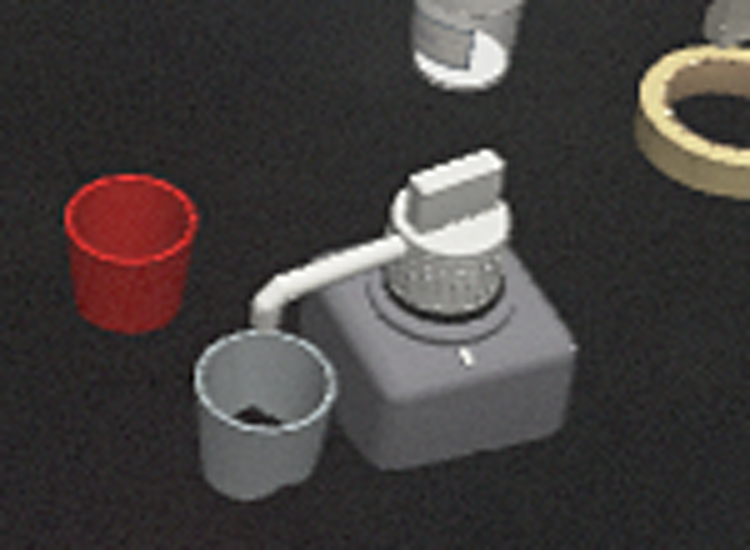

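View pics/f_top.png

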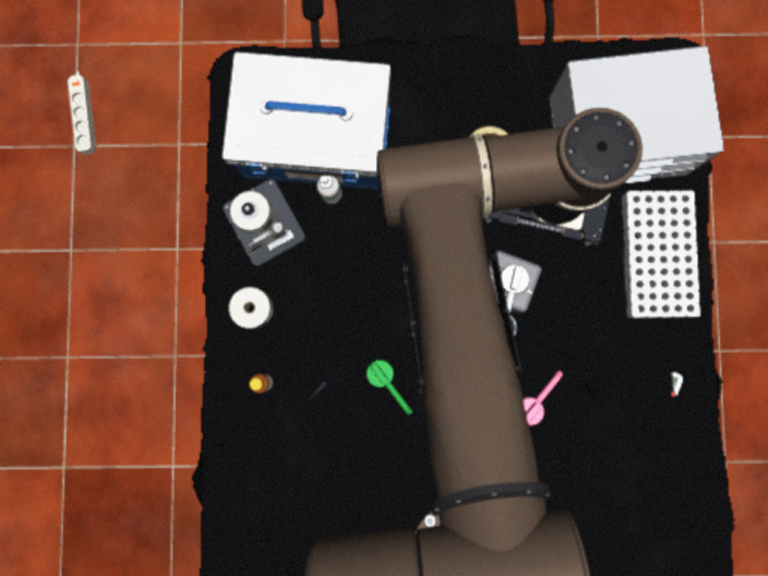

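Run:
```python
from h import *
D=np.load('f_wrist.npz');P=D['P']
c=np.array([.5437,-.0898]); rr=np.hypot(P[...,0]-c[0],P[...,1]-c[1]); z=P[...,2]
for n,lo,hi,m in(('tank',.068,.084,rr<.055),('cap',.120,.14,rr<.024),('tab',.148,.165,rr<.02)):
    k=m&(z>lo)&(z<hi); print(n,k.sum(),np.median(z[k]).round(5),z[k].mean().round(5), z[k].std().round(4))
k=(z>.12)&(z<.14)&(rr<.027); q=P[k]; A=np.c_[q[:,:2]-c,np.ones(len(q))]; print('cap plane tilt/height',np.linalg.lstsq(A,q[:,2],rcond=None)[0])
print('cap circle',cv2.minEnclosingCircle((q[:,:2]*1000).astype(np.float32)))
k=(z>.09)&(z<.16)&(D['img'].min(-1)>120)&(rr>.03)&(rr<.1)
v=cv2.fitLine((P[k][:,:2]*1000).astype(np.float32),cv2.DIST_HUBER,0,.01,.01).ravel(); a=np.degrees(np.arctan2(v[1],v[0])); print('spout ang',a,a+180,k.sum())
# top: cup now vs before
a0=np.load('top0.npz')['img'];a1=np.load('f_top.npz')['img']
s0=np.load('scene0.npz')['img'][228:268,270:305].astype(int);s1=np.load('f_scene.npz')['img'][228:268,270:305].astype(int); print('scene cup diff',abs(s0-s1).mean())
```

```text
tank 5018 0.07544 0.07568 0.0025
cap 1673 0.12808 0.12806 0.0007
tab 1005 0.15476 0.15467 0.001
cap plane tilt/height [-0.00534727  0.0005636   0.12800094]
cap circle ((542.3761596679688, -89.4375228881836), 26.183366775512695)
spout ang -13.730374 166.26962 640
scene cup diff 3.9545238095238093
```

```bash
python3 -c "
from plant import *
print(r.get_state()['time_s']); print(close_job())"
```

```text
24.925
the job is handed in; nothing more can be done
None
```

The white spout head is screwed onto the tank neck with its spout over the middle of the metal cup, and the job was handed in at 24.9 s of the 61 s allowed. `close_job` gives no verdict, so the results below are my own last checks.

**What I did:** I gripped the head by its tab at 20 N and carried it over the neck with the spout at about 248°, the gap position seen in the wrist camera. It went down through the gaps to the seal with forces staying around 2 N, so I never had to search for the thread start. Then I turned it about 81.5° clockwise, let go and backed clear.

**Last checks:**
- **Seal:** the cap top reads 128.0 mm against 130 mm for a relaxed seal, so the seal is squeezed about 1.5–2 mm (0.7 mm needed).
- **Level:** the cap tilts about 0.3°.
- **Centring:** by the camera the cap centre is about 1.3–1.7 mm from the neck axis, within the 4 mm limit.
- **Spout:** it points at 166.3° and the cup measured about 167°, so the outlet should be about 3 mm from the cup's middle.
- **Surroundings:** the cup looks unmoved in the scene camera. I measured no bystander again, but none came near the path.
- **Forces:** at most 3.7 N at the wrist in the readings after each move, in the final turn.

**Disagreements:** camera position estimates differed by 1–2 mm between views, including that centring figure. The cup rim fitted slightly small, at 29.7 mm radius instead of 32 mm. Both are within the tolerances.

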